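Open a punch chest by its pop-out T-handle

TASK

Open the small green tool chest: push its red release button gently until the T-handle pops up out of its dish, turn the handle clockwise until you feel it come up against its stop, then slide the grey cover by the handle all the way over the deck so the punches can be reached. Do not ram the button or force the latch, leave the handle up and turned, let go, and leave the tin, the wax block and the red bottle where they are.

Things in the scene. Friction and masses are not known exactly. Their poses are not given: they have to be found in the camera images.
- chest: Green steel tool chest 150 x 205 x 104 mm, fixed to the table. Origin: centre of its underside, on the table. Its z is up; its y axis (205 mm long side) is the direction in which the cover slides open; at -y is the closed cover over the compartment, at +y the flat dark deck. Its orientation gives the direction of the handle bar and of the sliding.
- cover (a joint): How far the grey cover (130 mm along chest x, 115 mm along chest y, its top 103 mm above the table) has slid along chest +y over the deck, m: 0 closed, 0.085 all the way open (end stop). While the latch is locked it cannot move. Unlocked it slides with about 3 N of friction and stays where it is left.
- handle_bar (a point): Centre of the steel T-handle bar (80 mm long, 14 mm wide, 16 mm high, on a 12 mm round stem at its middle that is the turning axis). Held down, the bar lies along chest x in the dish, its top flush with the cover's top, and cannot be grasped or turned. Popped up, it stands 30 mm higher: its underside is then 14 mm above the cover's top. This point moves with the bar; the point stays on the turning axis.
- handle (a joint): How far the T-handle has popped up, m: 0 held down flush, 0.030 fully out; a spring of 1 to 3 N keeps it up.
- spindle (a joint): How far the T-handle is turned, rad: 0 as found (bar along chest x), growing clockwise seen from above. It turns against about 0.12 N m of friction and stays where it is left. It comes up against its stop somewhere between 0.70 and 1.40 rad, different from chest to chest and not to be seen: feel for it. The cover is unlocked only in the last 0.10 rad before the stop.
- button_foot (a point): Point on the cover's top face where the axis of the red round release button (20 mm diameter) passes through it. The button stands 8 to 14 mm above this point, different from chest to chest. It moves straight down by up to 7 mm on a spring (about 2 N at first touch, 5 N at 3.5 mm, 8 N at its hard end, which must not be rammed) and springs back; the handle lets go at about 3.5 mm.
- button_base: Flat steel rosette (33 mm diameter, 1.5 mm high) that carries the red button; origin at button_foot. Loads on the button count as loads on it.
- bolt: Brass locking bolt inside the cover, out of sight, 52 x 10 x 10 mm; it is geared to the spindle, 22 mm of travel per rad. Origin: centre of the cover's underside, drawn along chest -x as the handle is turned.
- keeper: Steel keeper rail across the compartment under the cover; one block on it bars the bolt, the other is the slightly springy stop of the turn: 0.04 rad of turn beyond first touch loads it with about 9 N, and each N m on the handle beyond the friction with 45 N. The cover slides freest when the handle is eased back about 0.03 rad once the stop is felt. Origin: under the centre of the closed cover.
- round_tin: Round tin with yellow lid, 65 mm diameter, 31 mm high, on the robot's side of the chest. Bystander. Origin: centre of its underside.
- wax_block: Yellow wax block, 36 x 55 x 23 mm, on the robot's side of the chest. Bystander. Origin: centre of its underside.
- edge_ink_1: Red plastic bottle, 37 mm diameter, 105 mm high, standing behind the chest. Bystander. Origin: centre of its underside.

How it is judged (in metres and radians):
On the way, in this order (a step that is already met when the one before it is completed fails the run):
1. the handle has popped up (25 mm or more) while it is not yet turned (value of joint handle above 0.025 m and value of joint spindle below 0.2 rad), for 0.2 s.
2. the handle is turned by more than 0.55 rad while the cover is still closed (value of joint spindle above 0.55 rad and value of joint cover below 0.01 m), for 0.1 s.
At the end, for the whole second after the job is handed in: The cover stands open by more than 70 of its 85 mm and at rest, the T-handle is still up (24 mm or more) and turned (more than 0.5 rad) (value of joint cover above 0.07 m and value of joint handle above 0.024 m and value of joint spindle above 0.5 rad and linear speed of bolt below 0.01 m/s); the robot touches nothing.
It fails at once if the button is pressed with more than 20 N (contact force between the fingers and button_base above 20 N).
It fails at once if the latch is forced: the bolt bears on the keeper (its stop, or the block that bars the cover) with more than 15 N (contact force between bolt and keeper above 15 N).
It fails at once if the round tin is pushed out of its place (more than 30 mm) or tipped over (distance of round_tin from where it was at the start of the episode above 0.03 m or angle between round_tin's own z axis and vertical above 0.5 rad).
It fails at once if the wax block is pushed out of its place (more than 30 mm) or tipped over (distance of wax_block from where it was at the start of the episode above 0.03 m or angle between wax_block's own z axis and vertical above 0.5 rad).
It fails at once if the red bottle is pushed out of its place (more than 30 mm) or tipped over (distance of edge_ink_1 from where it was at the start of the episode above 0.03 m or angle between edge_ink_1's own z axis and vertical above 0.5 rad).
It also fails if it takes over 62 s, if anything falls off the work surface, if the arm or the gripper's body presses on something with over 40 N, if the wrist force passes 120 N, or if a joint passes its speed limit or range.

ROBOT

A 6-joint arm with a two-finger parallel gripper is mounted at the origin on a cart in front of the work surface, level with it; the furniture and walls round the work are solid. World frame = base frame: x ahead of the robot, y to its left, z up, the work surface at z = 0. Lengths are in mm, angles in rad, forces in N, time in s.
With the tool pointing down it reaches from about 275 to 750 mm from the base axis. Payload 10.2 kg.
Tool frame: the origin (TCP) lies midway between the tips of the shut fingers; the grasp point (between the pads) lies 19 mm behind it; z points along the fingers, y is the direction in which the jaws open and shut (so a half turn about z gives the same grasp; the last joint's range is limited). The gripper opens to 85 mm and grips with 20 to 120 N. Pads are 22 mm wide; open, the fingers measure 114 mm over their backs; the gripper's body (76 mm by 85 mm) begins 54 mm behind the grasp point. The pads swing forward as they close: fully open they stand 13 mm farther back than shut.
Start: joints at [1.011, 0.313, 1.498, -0, 1.331, -0.223], TCP at [173.509, 495.506, 231.294] pointing down, gripper open.
Joint ranges: [-2.94, 2.94], [-0.97, 2.17], [0.19, 2.56], [-1.23, 4.37], [0.02, 3.11], [-2.88, 2.88]. Speed limits (rad/s): [2.39, 2.39, 3.01, 3.14, 3.14, 3.14].

INTERFACE

Orientations are given as a unit quaternion [w, x, y, z].
In Python, from rig import sense, capture, finish_job, search_frame, trace gives the robot as it stands.
- The arm moves only by the tool arm_command, never from a script. Its argument "steps" is one flat list of numbers, 5 for each row, row after row: the shift along the world's x, y, z in units of 50 mm (1.0 is 50 mm), then the turn about the world's z in units of 5 degrees (1.0 is 5 degrees), then the opening in per cent of the stroke, from 0 (shut) to 100 (fully open). In form: [dx, dy, dz, twist, fingers, dx, dy, dz, twist, fingers, ...]. A call has 1 to 5 rows; each row shifts and turns the commanded pose from where the row before left it; what a row does not reach is not made up. A row lasts 1/8 s, in which the tool goes at most 62.5 mm and 10.7 degrees, less where a joint would pass 70% of its speed; a pose out of reach is approached as far as the arm can. A call is refused whole if a number of a shift passes 1 or a number of a turn 1, either way. A call with a gripper value outside its range is refused whole. The fingers move at their own pace and stop on an object; "grip_force" is the grip in N (left out, the last holds). Time passes only in rows, so rows that do not move let the fingers close. It gives the time, the measured TCP pose, the force and the opening at its end, in the units of the state.
- sense(): the state, without advancing time (a new reading comes with each control period).
- capture(name): name is "scene" or "top" or "wrist"; returns a dict with "frame" (420x560x3 uint8, blue, green, red), "fov_y" (degrees; the focal length in pixels is half the picture's height over the tangent of half this angle, whatever the lens; pixels are square), "cx", "cy" (the principal point, pixels), "extrinsics" (4x4, takes a point from world to camera coordinates). Camera axes: x right, y down, z forward; pixel columns grow to the right and rows downward; lengths in mm; the calibration is good to about 2 mm. The wrist camera is an equidistant fisheye: a pixel r from the principal point sees the ray r / f radians off the axis. A picture is of the moment at which its call begins. There is no depth.
- finish_job(): hands the job in, once; it reports no verdict.
Trained networks look in a picture, given as the dict that the camera call returned (one of the last four; its "shot" number tells which), for a name from the list of things; names that differ only in an ending like _2 or _b are one class to them, and where a whole thing is asked for, a point or a joint stands for the part that bears it (a point fixed in the world has none). Each returns a list of dicts, best first, with "score" (0 to 1); they miss things now and then, are a little off and sometimes report something else, mostly with a low value. They report only what shows in the picture. A call takes as long as a camera call.
- search_frame(picture, target): "point" ([x, y, z] in mm, in world coordinates, good to about 4 mm: the middle of the surface that is visible of it).
- trace(picture, target): "mask" (420x560 bool, what is visible of it).
The state is a dict: "time_s": time; "joints": joint angles; "dq": joint speeds; "tau": joint torques, N m; "eef_pos": TCP position; "ee_rot": TCP orientation; "force": force on the tool from outside, world axes, zero at the start; "wrist_torque": the same for the moment, N m; "grip_width": opening from 0.0 (shut) to 1.0 (fully open).
Only numpy, scipy, OpenCV 4.12 (cv2) and the standard library are available. Lean on these libraries where they do the work, as an engineer would, in place of code of your own. Each camera call takes 0.05 s, during which the arm holds its last target. There are 200 camera calls.

## Working session

There is one attempt and no reset: what is moved stays moved. The work goes in short steps, Python scripts to look and compute and a tool call to move; the robot and the scene stay as the last step left them, time stands still between calls to the robot, and variables do not carry over. Pictures are saved under pics/ and viewed, on a budget of 10 in all, crops included, one or two more only if the job needs it, and the job is handed in when it is done.

Besides the shell and the picture viewer there is one more tool, called as name(argument=value, ...) on one line, values as JSON. arm_command: Moves the arm, as the interface text tells. Its arguments: {"type":"object","properties":{"steps":{"type":"array"},"grip_force":{"type":"number"}},"required":["steps"]}

```bash
mkdir -p pics
cat > h.py <<'E'
import numpy as np, cv2
from rig import sense, capture, finish_job, search_frame, trace
def f(p): return p['frame'].shape[0]/2/np.tan(np.radians(p['fov_y']/2))
def ray(p,u,v,z):
    "pinhole pixel -> world point at height z"
    E=np.array(p['extrinsics']);R,t=E[:3,:3],E[:3,3]
    d=R.T@np.array([(u-p['cx'])/f(p),(v-p['cy'])/f(p),1]);c=-R.T@t
    return c+d*(z-c[2])/d[2]
E
python3 - <<'E'
from h import *
s=sense();print({k:np.round(v,3).tolist() for k,v in s.items()})
for n in ['scene','top']:
    p=capture(n);cv2.imwrite(f'pics/{n}0.png',p['frame'])
    print(n,p['fov_y'],p['cx'],p['cy'],np.round(p['extrinsics'],3).tolist())
    for t in ['chest','cover','handle_bar','button_foot','button_base','round_tin','wax_block','edge_ink_1']:
        print(t,[(np.round(r['point']).tolist(),round(r['score'],2)) for r in search_frame(p,t)][:2])
E
```

```text
{'time_s': 0.0, 'joints': [1.011, 0.313, 1.498, -0.0, 1.331, -0.223], 'dq': [0.002, 0.002, -0.002, 0.001, 0.001, -0.0], 'tau': [-0.002, -41.226, -25.974, -0.0, 0.004, 0.0], 'eef_pos': [173.35, 495.266, 230.746], 'ee_rot': [-0.0, 0.168, 0.986, -0.001], 'force': [0.073, 0.001, -0.121], 'wrist_torque': [0.024, 0.008, -0.013], 'grip_width': 0.998}
scene 55.912339875835485 282.0113880828828 205.92535771333988 [[0.761, -0.649, -0.025, -337.656], [-0.289, -0.303, -0.908, 286.235], [0.582, 0.698, -0.418, 477.187], [0.0, 0.0, 0.0, 1.0]]
chest [([503.0, 78.0, 65.0], 0.62)]
cover [([521.0, 78.0, 106.0], 0.84), ([545.0, 92.0, 100.0], 0.42)]
handle_bar [([545.0, 92.0, 101.0], 0.7), ([520.0, 81.0, 105.0], 0.62)]
button_foot [([524.0, 82.0, 100.0], 0.85)]
button_base [([526.0, 43.0, 109.0], 0.65), ([626.0, 166.0, 93.0], 0.44)]
round_tin [([420.0, 48.0, 28.0], 0.85)]
wax_block [([389.0, 123.0, 21.0], 0.64)]
edge_ink_1 [([626.0, 164.0, 91.0], 0.37)]
top 45.364915739373096 278.4606194007604 214.3313745858891 [[-0.01, -1.0, 0.016, 105.058], [-0.982, 0.007, -0.187, 586.52], [0.187, -0.018, -0.982, 853.707], [0.0, 0.0, 0.0, 1.0]]
chest [([627.0, 168.0, 64.0], 0.65), ([531.0, 129.0, 90.0], 0.55)]
cover [([549.0, 98.0, 103.0], 0.83)]
handle_bar [([546.0, 93.0, 103.0], 0.86)]
button_foot [([547.0, 98.0, 107.0], 0.85)]
button_base [([547.0, 95.0, 103.0], 0.74), ([528.0, 45.0, 102.0], 0.58)]
round_tin [([428.0, 63.0, 33.0], 0.93)]
wax_block [([394.0, 126.0, 21.0], 0.75)]
edge_ink_1 [([628.0, 166.0, 64.0], 0.88)]
```

```bash
python3 -c "
import cv2,numpy as np
a=cv2.imread('pics/scene0.png');b=cv2.imread('pics/top0.png')
cv2.imwrite('pics/both.png',cv2.resize(np.vstack([a,b]),None,fx=.71,fy=.71))"
```

```text
(no output)
```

View pics/top0.png

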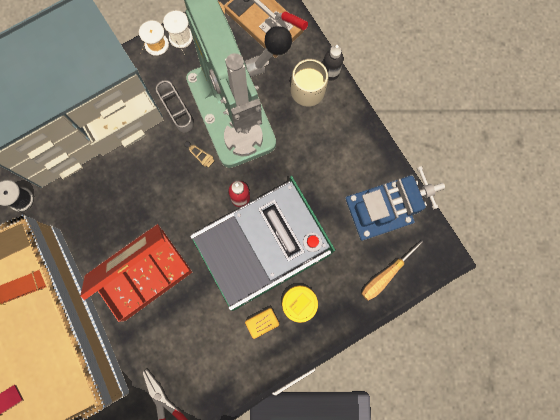

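View pics/scene0.png

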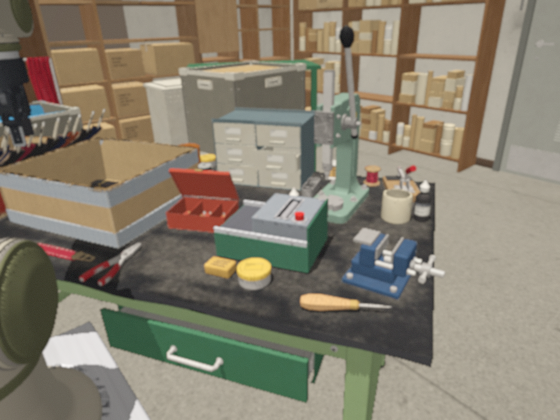

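The top view shows the chest, with the cover on the right (about 285,230) and the deck on the left (225,265). The button is at (313,241), the handle dish runs from (265,207) to (297,255), and the tin is at (300,303). The wax is at (263,323) and the bottle at (238,190). The scene view agrees.

Run:
```python
from h import *
p=capture('top');im=p['frame']
hsv=cv2.cvtColor(im,cv2.COLOR_BGR2HSV)
red=((hsv[...,0]<8)|(hsv[...,0]>172))&(hsv[...,1]>150)&(hsv[...,2]>120)
w=np.zeros_like(red);w[228:255,300:327]=1
v,u=np.nonzero(red&w);print('button px',u.mean(),v.mean(),len(u),ray(p,u.mean(),v.mean(),114))
for t in ['handle_bar','cover','chest']:
    for r in trace(p,t)[:2]:
        m=r['mask'].astype(np.uint8)
        c=max(cv2.findContours(m,0,1)[0],key=cv2.contourArea)
        b=cv2.boxPoints(cv2.minAreaRect(c))
        W=np.array([ray(p,x,y,103)[:2] for x,y in b])
        print(t,round(r['score'],2),b.round(1).tolist(),W.round(1).tolist(),'ctr',W.mean(0).round(1),'len',[np.linalg.norm(W[i]-W[i-1]).round(1) for i in range(4)],'ang',[np.degrees(np.arctan2(*(W[i]-W[i-1])[::-1])).round(1) for i in range(4)])
cv2.imwrite('pics/crop0.png',cv2.resize(im[160:330,170:350],None,fx=4,fy=3.5,interpolation=cv2.INTER_CUBIC))
```

```text
button px 312.5 241.0 104 [530.29704565  44.61031572 114.        ]
handle_bar 0.97 [[266.1000061035156, 212.6999969482422], [272.70001220703125, 208.89999389648438], [295.5, 248.39999389648438], [288.8999938964844, 252.1999969482422]] [[581.2, 122.0], [587.8, 110.7], [519.4, 72.8], [513.0, 84.0]] ctr [550.3  97.3] len [np.float64(78.0), np.float64(13.1), np.float64(78.2), np.float64(12.9)] ang [np.float64(29.1), np.float64(-60.0), np.float64(-151.0), np.float64(119.4)]
cover 0.78 [[231.8000030517578, 214.0], [292.20001220703125, 179.89999389648438], [330.3999938964844, 247.5], [270.0, 281.6000061035156]] [[579.4, 180.5], [638.8, 76.5], [520.5, 13.6], [464.1, 116.0]] ctr [550.7  96.6] len [np.float64(132.0), np.float64(119.8), np.float64(134.0), np.float64(116.9)] ang [np.float64(29.2), np.float64(-60.2), np.float64(-152.0), np.float64(118.8)]
chest 0.62 [[188.1999969482422, 236.3000030517578], [292.6000061035156, 176.10000610351562], [336.0, 251.5], [231.6999969482422, 311.70001220703125]] [[541.5, 253.8], [645.5, 75.7], [513.6, 4.3], [415.7, 179.5]] ctr [529.1 128.3] len [np.float64(146.1), np.float64(206.2), np.float64(150.0), np.float64(200.8)] ang [np.float64(30.5), np.float64(-59.7), np.float64(-151.6), np.float64(119.2)]
```

View pics/crop0.png

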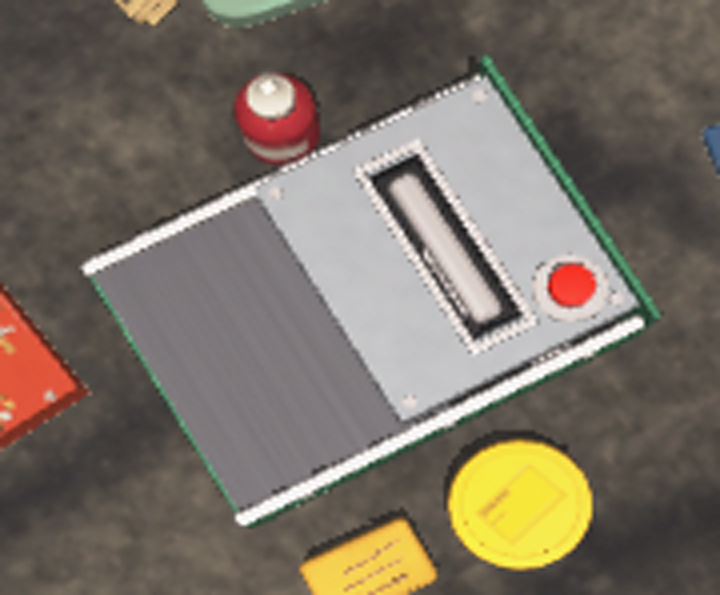

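arm_command(steps=[0.71,-0.9,0,0.97,0,0.71,-0.9,0,0.97,0,0.71,-0.9,0,0.97,0,0.71,-0.9,0,0.97,0,0.71,-0.9,0,0.97,0], grip_force=20)

```text
time_s: 1.72
eef_pos: [351.9, 268.9, 231.5]
ee_rot: [0.0, -0.045, 0.999, 0.0]
force: [0.3, 0.8, 0.5]
grip_width: 0.003
```

arm_command(steps=[0.71,-0.9,0,0.97,0,0.71,-0.9,0,0.97,0,0.71,-0.9,0,0.97,0,0.71,-0.9,0,0.97,0,0.71,-0.9,0,0.97,0])

```text
time_s: 2.35
eef_pos: [529.5, 43.8, 231.4]
ee_rot: [0.0, -0.253, 0.967, -0.0]
force: [0.6, 1.5, 1.0]
grip_width: 0.003
```

arm_command(steps=[0,0,0,0,0,0,0,0,0,0])

```text
time_s: 2.6
eef_pos: [528.2, 45.8, 231.2]
ee_rot: [-0.0, -0.252, 0.968, 0.0]
force: [0.7, 0.4, -0.7]
grip_width: -0.002
```

Run:
```python
from h import *
p=capture('wrist');cv2.imwrite('pics/w1.png',p['frame'])
print(p['fov_y'],p['cx'],p['cy'],np.round(p['extrinsics'],3).tolist())
for t in ['handle_bar','button_foot','button_base','cover']:
    print(t,[(np.round(r['point'],1).tolist(),round(r['score'],2)) for r in search_frame(p,t)][:2])
```

```text
65.70646984690485 279.0847322361701 214.5540265849375 [[-0.487, 0.873, 0.0, 217.785], [0.836, 0.466, 0.29, -499.158], [0.254, 0.142, -0.957, 238.6], [0.0, 0.0, 0.0, 1.0]]
handle_bar [([540.4, 91.8, 101.9], 0.59)]
button_foot [([533.2, 91.0, 104.7], 0.96), ([427.8, 59.7, 28.6], 0.67)]
button_base [([526.2, 42.6, 101.8], 0.94)]
cover [([533.1, 89.3, 100.2], 0.79)]
```

View pics/w1.png

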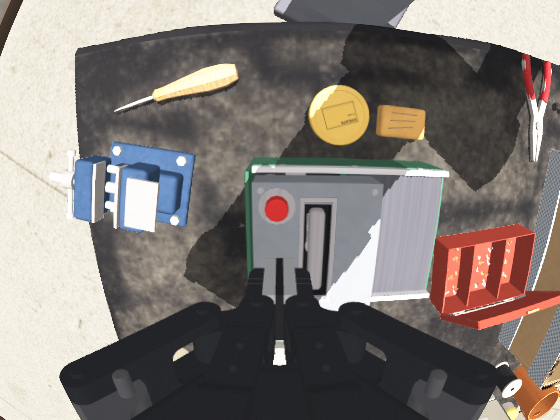

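The wrist view shows the button at (277,208) and the handle bar from (320,208) to (313,287), with the fingers shut at the bottom centre.

```bash
cat >> h.py <<'E'
def fray(p,u,v,z):
    "fisheye pixel -> world point at height z"
    E=np.array(p['extrinsics']);R,t=E[:3,:3],E[:3,3]
    a,b=u-p['cx'],v-p['cy'];r=np.hypot(a,b)+1e-9;th=r/f(p)
    d=R.T@np.array([a/r*np.sin(th),b/r*np.sin(th),np.cos(th)]);c=-R.T@t
    return c+d*(z-c[2])/d[2]
E
python3 - <<'E'
from h import *
p=capture('wrist');im=p['frame'];print(f(p))
hsv=cv2.cvtColor(im,cv2.COLOR_BGR2HSV)
red=((hsv[...,0]<8)|(hsv[...,0]>172))&(hsv[...,1]>150)&(hsv[...,2]>120)
w=np.zeros_like(red);w[185:235,255:300]=1
v,u=np.nonzero(red&w);print(u.mean(),v.mean(),len(u),fray(p,u.mean(),v.mean(),114))
print(fray(p,320,208,103),fray(p,313,287,103))
for r in trace(p,'button_base')[:1]+trace(p,'handle_bar')[:1]:
    v,u=np.nonzero(r['mask']);print(u.mean(),v.mean(),u.min(),u.max(),v.min(),v.max(),fray(p,u.mean(),v.mean(),103))
E
```

```text
325.19226210127806
275.68052516411376 207.85339168490154 457 [527.96038125  42.4109525  114.        ]
[511.98161082  77.45556503 103.        ] [581.76053492 112.87498409 103.        ]
276.9153915391539 205.7866786678668 258 308 187 239 [528.58672641  43.84403011 103.        ]
314.713921901528 244.64855687606112 306 323 207 288 [543.60016606  91.22301508 103.        ]
```

arm_command(steps=[0,-0.02,-0.7,0,0,0,-0.02,-0.7,0,0,0,0,-0.6,0,0,0,0,0,0,0,0,0,0,0,0])

```text
time_s: 3.62
eef_pos: [529.1, 43.5, 132.6]
ee_rot: [0.001, -0.252, 0.968, -0.0]
force: [-0.5, -1.0, 0.6]
grip_width: 0.005
```

```bash
python3 -c "
from h import *
s=sense();print(s['eef_pos'],s['force'])"
```

```text
[529.13456516  43.52806543 132.64370614] [-0.5205401  -1.00223205  0.57472875]
```

arm_command(steps=[0,0,-0.14,0,0,0,0,-0.1,0,0,0,0,0,0,0,0,0,0,0,0])

```text
time_s: 4.12
eef_pos: [528.6, 43.5, 119.4]
ee_rot: [0.0, -0.252, 0.968, -0.0]
force: [-0.2, 0.1, -0.3]
grip_width: -0.0
```

arm_command(steps=[0,0,-0.02,0,0,0,0,-0.02,0,0,0,0,0,0,0])

```text
time_s: 4.5
eef_pos: [528.5, 43.5, 117.2]
ee_rot: [-0.0, -0.252, 0.968, 0.0]
force: [-0.4, -0.3, -0.4]
grip_width: -0.002
```

arm_command(steps=[0,0,-0.02,0,0,0,0,-0.02,0,0,0,0,0,0,0])

```text
time_s: 4.88
eef_pos: [528.6, 43.5, 115.4]
ee_rot: [0.0, -0.252, 0.968, -0.0]
force: [0.6, 0.2, 3.4]
grip_width: 0.0
```

arm_command(steps=[0,0,-0.02,0,0,0,0,-0.02,0,0,0,0,0,0,0])

```text
time_s: 5.25
eef_pos: [528.6, 43.5, 113.4]
ee_rot: [0.0, -0.252, 0.968, -0.0]
force: [-0.3, 0.5, 5.4]
grip_width: -0.0
```

```bash
python3 -c "
from h import *
s=sense();print(s['eef_pos'],s['force'])
p=capture('top');cv2.imwrite('pics/t2.png',p['frame'])
q=capture('wrist');cv2.imwrite('pics/w2.png',np.hstack([q['frame'][150:330,180:380]]))
for a in(p,q): print([(np.round(r['point'],1).tolist(),round(r['score'],2)) for r in search_frame(a,'handle_bar')])"
```

```text
[528.59016722  43.51166029 113.37233625] [-0.26865248  0.49524428  5.36251241]
[]
[([514.4, 75.1, 124.3], 0.9)]
```

arm_command(steps=[0,0,-0.015,0,0,0,0,0,0,0])

```text
time_s: 5.7
eef_pos: [528.6, 43.5, 112.6]
ee_rot: [0.0, -0.252, 0.968, -0.0]
force: [-0.9, -0.9, 4.4]
grip_width: -0.001
```

arm_command(steps=[0,0,0.3,0,0,0,0,0.9,0,0,0,0,0.6,0,0,0,0,0,0,0])

```text
time_s: 6.2
eef_pos: [529.3, 43.5, 205.1]
ee_rot: [0.002, -0.252, 0.968, -0.001]
force: [-0.1, 0.6, -0.3]
grip_width: -0.003
```

Run:
```python
from h import *
s=sense();print(s['eef_pos'],s['force'])
p=capture('wrist');cv2.imwrite('pics/w3.png',p['frame'])
q=capture('top')
print([(np.round(r['point'],1).tolist(),round(r['score'],2)) for a in (p,q) for r in search_frame(a,'handle_bar')])
for a,fn in((p,fray),(q,ray)):
  for r in trace(a,'handle_bar')[:1]:
    c=max(cv2.findContours(r['mask'].astype(np.uint8),0,1)[0],key=cv2.contourArea)
    b=cv2.boxPoints(cv2.minAreaRect(c))
    for z in(103,133):
        W=np.array([fn(a,x,y,z)[:2] for x,y in b]);print(z,W.round(1).tolist(),W.mean(0).round(1),[np.linalg.norm(W[i]-W[i-1]).round(1) for i in (0,1)],[np.degrees(np.arctan2(*(W[i]-W[i-1])[::-1])).round(1) for i in (0,1)])
```

```text
[529.26989364  43.45220258 205.05821086] [-0.13743945  0.5976948  -0.30717044]
[([538.8, 90.5, 130.2], 0.6), ([569.8, 111.9, 131.4], 0.46)]
103 [[522.8, 21.2], [506.9, 49.5], [534.7, 65.8], [551.1, 36.4]] [528.9  43.2] [np.float64(32.1), np.float64(32.4)] [np.float64(-151.8), np.float64(119.3)]
133 [[515.5, 19.4], [501.6, 44.3], [525.9, 58.5], [540.3, 32.7]] [520.8  38.7] [np.float64(28.2), np.float64(28.5)] [np.float64(-151.8), np.float64(119.3)]
103 [[584.2, 125.0], [589.6, 116.5], [563.7, 100.6], [558.4, 109.0]] [574.  112.8] [np.float64(30.3), np.float64(10.0)] [np.float64(31.7), np.float64(-57.4)]
133 [[578.3, 124.6], [583.5, 116.5], [558.5, 101.2], [553.4, 109.3]] [568.4 112.9] [np.float64(29.2), np.float64(9.7)] [np.float64(31.7), np.float64(-57.4)]
```

View pics/w3.png

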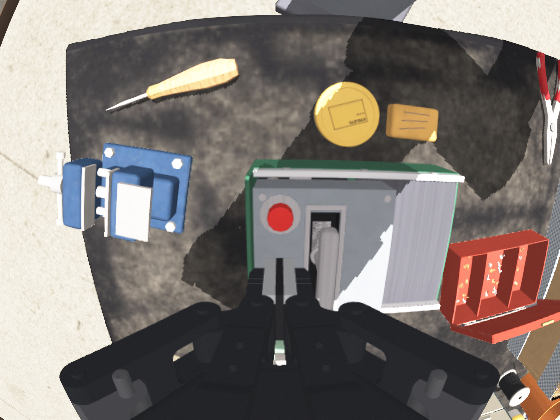

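The handle is up: the raised bar starts at (328,225), outside the dish. I'll go over its centre with the jaws part open.

arm_command(steps=[0.2,0.53,0,0,45,0.19,0.52,0,0,45,0,0,-0.6,0,45,0,0,-0.4,0,45,0,0,0,0,45])

```text
time_s: 7.12
eef_pos: [547.1, 96.1, 150.9]
ee_rot: [-0.002, -0.252, 0.968, 0.001]
force: [0.3, 1.0, -0.2]
grip_width: 0.454
```

Run:
```python
from h import *
s=sense();print(s['eef_pos'],s['force'],s['grip_width'])
p=capture('wrist');cv2.imwrite('pics/w4.png',p['frame'])
```

```text
[547.14529302  96.063927   150.94972847] [ 0.3413198   0.99120897 -0.21590942] 0.4535275534884229
```

View pics/w4.png

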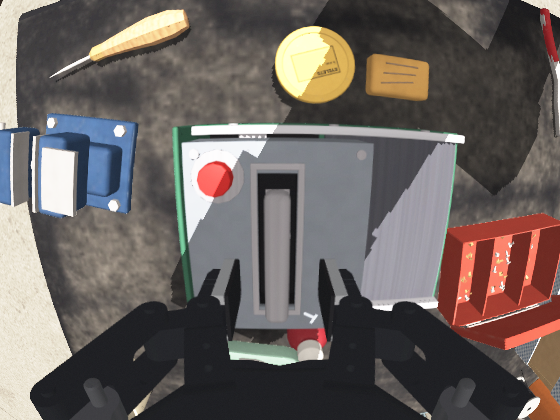

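The bar (u 264–290, v 190–320) lies well centred between the jaws. I'll check its position along its length.

Run:
```python
from h import *
p=capture('wrist')
a,b=fray(p,277,190,131),fray(p,277,320,133);print(a,b,np.linalg.norm(a-b),(a+b)/2,sense()['eef_pos'])
```

```text
[514.68513617  75.76480842 131.        ] [583.33581359 113.92871013 133.        ] 78.57098003682849 [549.01047488  94.84675927 132.        ] [548.2430434   95.9677219  153.03122474]
```

arm_command(steps=[0.01,-0.01,-0.5,0,45,0,0,-0.36,0,45,0,0,0,0,45,0,0,0,0,45])

```text
time_s: 7.72
eef_pos: [549.2, 95.5, 110.9]
ee_rot: [0.001, -0.252, 0.968, -0.0]
force: [0.4, 0.6, 0.5]
grip_width: 0.453
```

arm_command(steps=[0,0,0,0,10,0,0,0,0,10,0,0,0,0,10,0,0,0,0,10], grip_force=40)

```text
time_s: 8.22
eef_pos: [548.8, 95.5, 109.8]
ee_rot: [0.0, -0.252, 0.968, -0.0]
force: [0.8, -0.1, 1.2]
grip_width: 0.154
```

Run:
```python
from h import *
s=sense();print(*(np.round(s[k],3) for k in('eef_pos','ee_rot','force','wrist_torque','grip_width','joints')))
```

```text
[548.784  95.539 109.804] [ 0.    -0.252  0.968 -0.   ] [ 0.785 -0.113  1.188] [ 0.062 -0.285 -0.076] 0.154 [-0.038  0.503  1.555  0.     1.082 -2.118]
```

arm_command(steps=[0,0,0,-0.4,10,0,0,0,-0.6,10,0,0,0,0,10])

```text
time_s: 8.6
eef_pos: [548.7, 95.6, 109.6]
ee_rot: [0.0, -0.209, 0.978, 0.0]
force: [1.2, 1.2, 1.6]
grip_width: 0.153
```

```bash
cat > s.py <<'E'
from h import *
s=sense();q=s['ee_rot']
yaw=np.degrees(2*np.arctan2(q[2],q[1]))-90
print('turned',np.round(119.2-yaw,2),*(np.round(s[k],3) for k in('time_s','eef_pos','force','wrist_torque','grip_width')))
E
python3 s.py
```

```text
turned 5.03 8.6 [548.677  95.637 109.636] [1.186 1.198 1.59 ] [ 0.3   -0.344 -0.083] 0.153
```

arm_command(steps=[0,0,0,-0.8,10,0,0,0,-0.8,10,0,0,0,-0.8,10,0,0,0,-0.6,10,0,0,0,-0.2,10])

```text
time_s: 9.22
eef_pos: [548.5, 96.0, 109.6]
ee_rot: [0.0, -0.072, 0.997, 0.0]
force: [2.5, 5.5, 1.7]
grip_width: 0.152
```

```bash
python3 s.py
```

```text
turned 20.99 9.225 [548.486  96.041 109.56 ] [2.517 5.538 1.659] [ 0.839 -0.213  0.148] 0.152
```

arm_command(steps=[0,0,0,-0.6,10,0,0,0,-0.6,10,0,0,0,-0.6,10,0,0,0,-0.2,10,0,0,0,0,10])

```text
time_s: 9.85
eef_pos: [548.5, 96.3, 109.6]
ee_rot: [0.0, 0.015, 1.0, 0.001]
force: [2.0, 6.2, 1.5]
grip_width: 0.155
```

```bash
python3 s.py
python3 - <<'E'
from h import *
p=capture('wrist');cv2.imwrite('pics/w5.png',p['frame'])
E
```

```text
turned 30.96 9.85 [548.469  96.305 109.56 ] [2.    6.215 1.547] [ 1.253 -0.294  0.089] 0.155
```

View pics/w5.png

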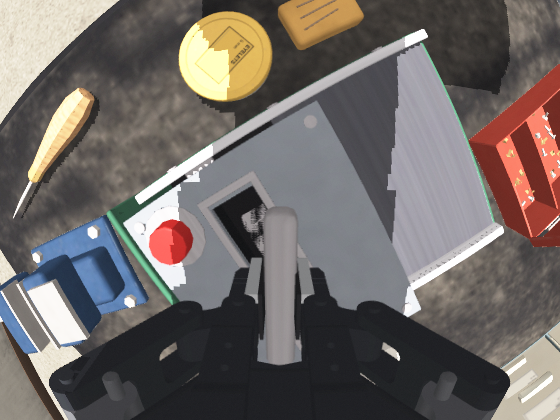

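arm_command(steps=[0.005,0.015,0,-0.4,10,0,0,0,-0.6,10,0,0,0,-0.4,10,0,0,0,0,10,0,0,0,0,10])

```text
time_s: 10.52
eef_pos: [548.6, 96.7, 109.5]
ee_rot: [-0.0, 0.077, 0.997, 0.0]
force: [-0.5, 5.2, 0.9]
grip_width: 0.151
```

```bash
python3 s.py
```

```text
turned 37.99 10.525 [548.582  96.657 109.482] [-0.452  5.162  0.92 ] [ 1.016 -0.17   0.055] 0.151
```

arm_command(steps=[0,0.015,0,-0.2,10,0,0,0,-0.2,10,0,0,0,0,10])

```text
time_s: 10.9
eef_pos: [548.6, 96.9, 109.5]
ee_rot: [-0.0, 0.094, 0.996, -0.0]
force: [-0.9, 2.0, 2.1]
grip_width: 0.153
```

```bash
python3 s.py
```

```text
turned 40.01 10.9 [548.624  96.908 109.467] [-0.893  2.018  2.057] [ 0.406 -0.001  0.05 ] 0.153
```

arm_command(steps=[0,0.01,0,-0.25,10,0,0,0,-0.25,10,0,0,0,0,10])

```text
time_s: 11.28
eef_pos: [548.7, 97.2, 109.5]
ee_rot: [-0.0, 0.116, 0.993, -0.0]
force: [-0.7, -1.5, 1.3]
grip_width: 0.159
```

```bash
python3 s.py
```

```text
turned 42.53 11.275 [548.684  97.23  109.506] [-0.728 -1.518  1.284] [-0.182  0.137 -0.032] 0.159
```

arm_command(steps=[0,0,0,-0.25,10,0,0,0,-0.25,10,0,0,0,0,10])

```text
time_s: 11.65
eef_pos: [548.7, 97.4, 109.5]
ee_rot: [-0.0, 0.138, 0.99, -0.0]
force: [-1.0, -1.7, 1.4]
grip_width: 0.159
```

```bash
python3 s.py
```

```text
turned 45.02 11.65 [548.735  97.374 109.53 ] [-1.011 -1.729  1.399] [-0.315  0.25   0.037] 0.159
```

arm_command(steps=[0,0,0,-0.25,10,0,0,0,-0.25,10,0,0,0,0,10])

```text
time_s: 12.02
eef_pos: [548.7, 97.5, 109.5]
ee_rot: [-0.0, 0.159, 0.987, -0.0]
force: [-0.9, -3.0, 1.4]
grip_width: 0.154
```

```bash
python3 s.py
```

```text
turned 47.53 12.025 [548.735  97.459 109.539] [-0.947 -2.998  1.355] [-0.403  0.208  0.023] 0.154
```

arm_command(steps=[0,-0.006,0,-0.25,10,0,0,0,-0.25,10,0,0,0,0,10])

```text
time_s: 12.4
eef_pos: [548.8, 97.4, 109.6]
ee_rot: [0.0, 0.181, 0.984, 0.0]
force: [-1.7, 0.4, 1.5]
grip_width: 0.153
```

```bash
python3 s.py
```

```text
turned 50.02 12.4 [548.773  97.425 109.59 ] [-1.726  0.392  1.537] [0.05  0.128 0.053] 0.153
```

arm_command(steps=[0,0,0,-0.25,10,0,0,0,-0.25,10,0,0,0,0,10])

```text
time_s: 12.78
eef_pos: [548.8, 97.4, 109.6]
ee_rot: [0.0, 0.202, 0.979, 0.0]
force: [0.3, 1.8, 0.9]
grip_width: 0.155
```

```bash
python3 s.py
```

```text
turned 52.52 12.775 [548.773  97.404 109.567] [0.313 1.819 0.884] [0.422 0.079 0.045] 0.155
```

arm_command(steps=[0,0,0,-0.25,10,0,0,0,-0.25,10,0,0,0,0,10])

```text
time_s: 13.15
eef_pos: [548.8, 97.4, 109.6]
ee_rot: [0.0, 0.223, 0.975, 0.0]
force: [0.4, 4.1, 1.5]
grip_width: 0.15
```

```bash
python3 s.py
```

```text
turned 55.02 13.15 [548.828  97.394 109.593] [0.429 4.057 1.541] [ 0.74  -0.029  0.242] 0.15
```

arm_command(steps=[0,0.003,0,0,10])

```text
time_s: 13.28
eef_pos: [548.8, 97.4, 109.6]
ee_rot: [0.0, 0.223, 0.975, 0.0]
force: [0.1, 4.3, 1.6]
grip_width: 0.156
```

```bash
python3 s.py
```

```text
turned 54.99 13.275 [548.825  97.404 109.559] [0.1   4.345 1.559] [ 0.557 -0.038  0.192] 0.156
```

arm_command(steps=[0,0.005,0,-0.1,10,0,0,0,0,10])

```text
time_s: 13.52
eef_pos: [548.8, 97.5, 109.5]
ee_rot: [0.0, 0.228, 0.974, -0.0]
force: [0.7, 2.4, 1.2]
grip_width: 0.153
```

```bash
python3 s.py
```

```text
turned 55.5 13.525 [548.809  97.511 109.546] [0.658 2.425 1.182] [ 0.424 -0.002  0.286] 0.153
```

The stop is clear: torque rose from 0.05 to 0.24 and then 0.29 N m, so contact is at about 53°. I'll ease back and try the slide.

arm_command(steps=[0,0,0,0.3,10,0,0,0,0.3,10,0,0,0,0,10])

```text
time_s: 13.9
eef_pos: [548.8, 97.5, 109.5]
ee_rot: [-0.0, 0.202, 0.979, -0.0]
force: [-0.2, 0.7, 1.0]
grip_width: 0.154
```

```bash
python3 s.py
```

```text
turned 52.48 13.9 [548.761  97.457 109.521] [-0.221  0.74   0.982] [ 0.226 -0.024  0.051] 0.154
```

arm_command(steps=[-0.01,0.017,0,0,10,-0.01,0.017,0,0,10,0,0,0,0,10])

```text
time_s: 14.28
eef_pos: [547.9, 99.1, 109.6]
ee_rot: [0.0, 0.202, 0.979, -0.0]
force: [0.6, -2.2, 0.1]
grip_width: 0.155
```

```bash
python3 s.py
```

```text
turned 52.5 14.275 [547.904  99.093 109.642] [ 0.591 -2.228  0.133] [-0.515 -0.231  0.045] 0.155
```

arm_command(steps=[-0.02,0.035,0,0,10,-0.03,0.052,0,0,10,-0.05,0.087,0,0,10,0,0,0,0,10])

```text
time_s: 14.78
eef_pos: [542.5, 108.7, 109.6]
ee_rot: [-0.0, 0.202, 0.979, 0.0]
force: [1.6, 1.3, 2.0]
grip_width: 0.152
```

```bash
python3 s.py
```

```text
turned 52.47 14.775 [542.455 108.736 109.56 ] [1.553 1.276 2.003] [ 0.249 -0.199  0.023] 0.152
```

arm_command(steps=[-0.065,0.117,0,0,10,-0.065,0.117,0,0,10,-0.065,0.117,0,0,10,-0.065,0.117,0,0,10,0,0,0,0,10])

```text
time_s: 15.4
eef_pos: [529.3, 132.4, 109.5]
ee_rot: [-0.0, 0.202, 0.979, 0.001]
force: [1.9, 3.5, 0.7]
grip_width: 0.152
```

```bash
python3 s.py
```

```text
turned 52.47 15.4 [529.328 132.372 109.536] [1.865 3.471 0.724] [ 0.668 -0.342 -0.018] 0.152
```

arm_command(steps=[-0.065,0.117,0,0,10,-0.065,0.117,0,0,10,-0.065,0.117,0,0,10,-0.065,0.117,0,0,10,0,0,0,0,10])

```text
time_s: 16.02
eef_pos: [516.3, 155.7, 109.5]
ee_rot: [-0.0, 0.202, 0.979, 0.0]
force: [2.2, 4.9, 0.3]
grip_width: 0.154
```

arm_command(steps=[-0.05,0.087,0,0,10,-0.05,0.087,0,0,10,-0.02,0.035,0,0,10,0,0,0,0,10])

```text
time_s: 16.52
eef_pos: [510.9, 165.5, 109.7]
ee_rot: [0.0, 0.202, 0.979, 0.0]
force: [4.4, 1.8, 1.6]
grip_width: 0.152
```

```bash
python3 s.py
```

```text
turned 52.5 16.525 [510.929 165.483 109.676] [4.362 1.843 1.624] [ 0.351 -0.904  0.052] 0.152
```

arm_command(steps=[-0.02,0.035,0,0,10,-0.02,0.035,0,0,10,-0.015,0.026,0,0,10,0,0,0,0,10])

```text
time_s: 17.02
eef_pos: [508.3, 170.2, 109.7]
ee_rot: [0.001, 0.202, 0.979, 0.0]
force: [4.8, 1.3, 0.4]
grip_width: 0.156
```

```bash
python3 s.py
```

```text
turned 52.5 17.025 [508.323 170.158 109.709] [4.811 1.275 0.389] [ 0.215 -0.979  0.067] 0.156
```

arm_command(steps=[0,0,0,0,50,0,0,0,0,50,0,0,0,0,50,0,0,0,0,50])

```text
time_s: 17.52
eef_pos: [507.8, 170.0, 109.4]
ee_rot: [-0.0, 0.202, 0.979, -0.0]
force: [-0.5, 0.2, -0.4]
grip_width: 0.503
```

```bash
python3 s.py
```

```text
turned 52.5 17.525 [507.826 170.038 109.431] [-0.507  0.207 -0.377] [ 0.028 -0.024 -0.003] 0.503
```

arm_command(steps=[0,0,0.4,0,50,0,0,0.8,0,50,0,0,0.8,0,50,0,0,0,0,50])

```text
time_s: 18.02
eef_pos: [509.1, 170.2, 212.4]
ee_rot: [0.003, 0.202, 0.979, 0.001]
force: [-0.3, 0.0, -0.8]
grip_width: 0.499
```

arm_command(steps=[-0.9,0.5,0.2,0,50,-0.9,0.5,0,0,50,-0.9,0.5,0,0,50,0,0,0,0,50])

```text
time_s: 18.52
eef_pos: [370.5, 246.1, 219.0]
ee_rot: [-0.001, 0.2, 0.98, -0.0]
force: [0.7, 0.2, -0.1]
grip_width: 0.499
```

```bash
python3 s.py
python3 - <<'E'
from h import *
p=capture('top');cv2.imwrite('pics/t6.png',p['frame'])
for t in ['cover','handle_bar','round_tin','wax_block','edge_ink_1']:
    print(t,[(np.round(r['point']).tolist(),round(r['score'],2)) for r in search_frame(p,t)][:2])
E
```

```text
turned 52.31 18.525 [370.475 246.103 219.01 ] [ 0.726  0.238 -0.06 ] [-0.014 -0.099 -0.019] 0.499
cover [([511.0, 170.0, 101.0], 0.71)]
handle_bar [([508.0, 166.0, 134.0], 0.72)]
round_tin [([428.0, 63.0, 31.0], 0.73)]
wax_block [([396.0, 130.0, 17.0], 0.7)]
edge_ink_1 [([627.0, 167.0, 63.0], 0.82), ([491.0, 121.0, 103.0], 0.72)]
```

View pics/t6.png

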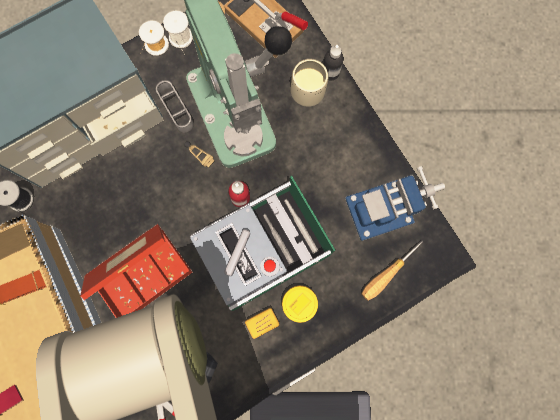

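The cover now lies over the deck and the compartment with the punches shows at (290,225). The handle is up and turned at (238,250). Tin, wax block and bottle are unmoved, and the arm is clear.

```bash
python3 -c "
from h import *
print(sense()['force'],finish_job())"
```

```text
the job is handed in; nothing more can be done
[ 0.11872011 -0.50403107 -0.29963011] None
```

The chest is open and the job is handed in; no verdict was reported. It took about 18.5 s of the 62 s allowed.

- **Button:** I pressed it in small steps. The highest force I read was 5.4 N, and the handle popped up.
- **Handle:** I gripped the bar and turned it clockwise. The stop came at about 53° (0.92 rad), where the torque rose from about 0.05 to 0.29 N m. I then eased back about 3°.
- **Cover:** I slid it about 83 of its 85 mm by the tool's own travel. I did not push it on to feel the end stop.
- **Release:** I opened the jaws, lifted straight up and moved the arm clear.

**Last checks:**
- The top picture shows the cover over the deck, the punches exposed and the handle turned.
- The handle reads about 134 mm high, which means fully up.
- The tin and bottle read within about 1 mm of their start. The wax block reads about 4–6 mm off, which is about the network's own error, and it looks unmoved in the picture.
- The tool force was near zero.

**Checks that disagreed:** The network reported a second, false bottle on the red button. One handle outline in a wrist picture also landed on the button rosette. I used neither.

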